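Find the steel tart press by hefting the tins

ROBOT

A 6-joint arm with a two-finger parallel gripper is mounted at the origin on the work surface. World frame = base frame: x ahead of the robot, y to its left, z up, the work surface at z = 0. Lengths are in m, angles in rad, forces in N, time in s.
With the tool pointing down it reaches from about 0.35 to 0.775 m from the base axis. Payload 7.3 kg.
Tool frame: the origin (TCP) lies at the very end of the fingers, on their centre line; the grasp point (between the pads) lies 19 mm behind it; z points along the fingers, x is the direction in which the jaws open and shut, and the axes are right-handed (so a half turn about z gives the same grasp; the last joint's range is limited). The gripper opens to 92 mm and grips with 3 to 60 N. Pads are 19 mm wide; open, the fingers measure 130 mm over their backs; the gripper's body (75 mm by 190 mm) begins 47 mm behind the grasp point.
Start: joints at [-1.301, 0.342, 1.524, -0, 1.275, -0.146], TCP at [0.212, -0.48, 0.227] pointing down, gripper open.
Joint ranges: [-2.53, 2.53], [-0.77, 2.02], [0.04, 2.7], [-1, 4.14], [0.28, 2.66], [-3.11, 3.11]. Speed limits (rad/s): [2.57, 2.57, 3.14, 3.14, 3.14, 3.14].

INTERFACE

Orientations are given as [roll, pitch, yaw] about the fixed x, y, z axes, in that order (R = Rz(yaw) Ry(pitch) Rx(roll)).
In Python, from cell import observe, read_camera, camera_params, hand_in gives the robot as it stands.
- The arm moves only by the tool apply_moves, never from a script. Its argument "increments" is a list of rows, each an object with "grip": the opening, from 0 (shut) to 1 (fully open); "linear": the shift along the world's x, y, z in mm, a list of three; "turn": the turn, a rotation vector about the world's x, y, z in units of 6 degrees (1.0 is 6 degrees), a list of three. A call has 1 to 10 rows; each row is the pose to reach, as a shift and turn from the pose commanded when the call began; what a row does not reach only later rows make up. A row lasts 1/10 s, in which the tool goes at most 50 mm and 8.59 degrees, less where a joint would pass 70% of its speed; a pose out of reach is approached as far as the arm can. A call with a gripper value outside its range is refused whole. The fingers move at their own pace and stop on an object; "grip_force" is the grip in N (left out, the last holds). Time passes only in rows, so rows that repeat a pose let the fingers close. It gives the time, the measured TCP pose, the force and the opening at its end, in the units of the state.
- observe(): the state, without advancing time (a new reading comes with each control period).
- read_camera(name): name is "side" or "top"; returns the picture (420x560x3 uint8, red, green, blue); there is no depth.
- camera_params(name): a dict with "camera_matrix" (3x3 intrinsics, pixels), "k1" (the pictures are not rectified: a ray, as slopes to the right and down, at radius r is drawn at 1 + k1 r^2 times it, then the intrinsics apply), "world_to_cam" (4x4, takes a point from world to camera coordinates). Camera axes: x right, y up, looking along -z (the intrinsics and any distortion apply to the point x, -y, -z); pixel columns grow to the right and rows downward; lengths in m; the calibration is good to about 2 mm. A picture is of the moment at which its call begins. camera_params takes no time and is no camera call.
- hand_in(): hands the job in, once; it reports no verdict.
The state is a dict: "time": time; "qpos": joint angles; "qvel": joint speeds; "joint_efforts": joint torques, N m; "tool_pos": TCP position; "tool_rot": TCP orientation; "contact_force": force on the tool from outside, world axes, zero at the start; "torque": the same for the moment, N m; "opening": finger opening in m.
Only numpy, scipy, OpenCV 4.12 (cv2) and the standard library are available. Lean on these libraries where they do the work, as an engineer would, in place of code of your own. Each camera call takes 0.05 s, during which the arm holds its last target.

TASK

The steel tart press is shut in one of the three identical tins in the compartment tray; the other two tins hold light wooden ones. Take the wooden board off the tins and lay it flat on the free counter beside the tray, then heft the tins one at a time in order from the robot's left to its right, lifting each well clear of the tray (5 cm or so) for a moment and, before going on, setting it back upright in its own compartment. Finish holding the heaviest tin upright and still in the gripper, with its bottom at least 12 cm above the counter, the other two standing in their compartments; do not drop, tip or disturb anything else.

Things in the scene. Friction and masses are not known exactly. Their poses are not given: they have to be found in the camera images.
- tray: fixed aluminium tray, 100 mm (its x) by 300 mm (its y), walls and dividers 22 mm high and 4 mm thick, floor 4 mm thick; three compartments in a row along its y, each 92 by 94.7 mm inside, 98.7 mm between centres. Origin at the centre of its underside, on the counter. Turned at most 0.35 rad, so its +y points to the robot's left
- tin_left: closed round metal tin, upright, 62 mm diameter, 100 mm tall, straight sided (lid flush with the side, does not come off); origin at the centre of its underside, z up. All three look the same; a loose piece inside may rattle a little. Two tins weigh 0.2 to 0.35 kg in all, one 0.5 to 0.7 kg. This is the left tin at the start (the robot's left is +y).
- tin_mid: closed round metal tin, upright, 62 mm diameter, 100 mm tall, straight sided (lid flush with the side, does not come off); origin at the centre of its underside, z up. All three look the same; a loose piece inside may rattle a little. Two tins weigh 0.2 to 0.35 kg in all, one 0.5 to 0.7 kg. This is the middle tin at the start (the robot's left is +y).
- tin_right: closed round metal tin, upright, 62 mm diameter, 100 mm tall, straight sided (lid flush with the side, does not come off); origin at the centre of its underside, z up. All three look the same; a loose piece inside may rattle a little. Two tins weigh 0.2 to 0.35 kg in all, one 0.5 to 0.7 kg. This is the right tin at the start (the robot's left is +y).
- place_left (a point): centre of the floor of the tray's left compartment, where the left tin belongs
- place_mid (a point): centre of the floor of the tray's middle compartment, where the middle tin belongs
- place_right (a point): centre of the floor of the tray's right compartment, where the right tin belongs
- board: loose wooden board, 90 mm (its x) by 300 mm (its y) by 10 mm, 0.3 kg, lying across the tops of the three tins at the start; a bar handle stands on it along its y. Origin at the centre of its underside, z up. The counter on the robot's right, from y = -0.16 to -0.50 m and x = 0.42 to 0.67 m, is free and large enough for it
- board_handle (a point): middle of the board's bar handle, 46 mm above the board's underside; the bar is 18 mm wide (board x), 110 mm long (board y), 18 mm deep, its top 55 mm above the board's underside, with an open gap of 27 mm beneath it between two end posts
- pot: bystander: open steel pot, 170 mm across, 110 mm tall, left of the tray; origin at the centre of its underside; leave it alone
- tub: bystander: closed plastic tub with a white lid, 128 by 128 mm, 72 mm tall, beyond the tray and to the right; origin at the centre of its underside; leave it alone
- spatula: bystander: spatula 260 mm long lying flat at the far right of the robot; leave it alone

How it is judged:
On the way, in this order (a step that is already met when the one before it is completed fails the run):
1. the board lies flat on the counter, let go (height (world z) of board below 0.012 m and angle between board's own z axis and vertical below 0.06 rad and contact force between board and the fingers below 0.1 N), for 0.2 s.
2. the left tin is lifted clear of the tray (at least 3 cm off its compartment floor) by the gripper while the other two stand in their compartments (all of step 1 and z of tin_left in the frame of tray above 0.034 m and contact force between tin_left and the fingers above 0.5 N and z of each of tin_mid, tin_right in the frame of tray below 0.01 m and horizontal distance between tin_mid and place_mid below 0.03 m and angle between each of tin_mid, tin_right's own z axis and vertical below 0.1 rad and horizontal distance between tin_right and place_right below 0.03 m), for 0.15 s.
3. the middle tin is lifted clear of the tray (at least 3 cm off its compartment floor) by the gripper while the other two stand in their compartments (all of step 1 and z of tin_mid in the frame of tray above 0.034 m and contact force between tin_mid and the fingers above 0.5 N and z of each of tin_left, tin_right in the frame of tray below 0.01 m and horizontal distance between tin_left and place_left below 0.03 m and angle between each of tin_left, tin_right's own z axis and vertical below 0.1 rad and horizontal distance between tin_right and place_right below 0.03 m), for 0.15 s.
4. the right tin is lifted clear of the tray (at least 3 cm off its compartment floor) by the gripper while the other two stand in their compartments (all of step 1 and z of tin_right in the frame of tray above 0.034 m and contact force between tin_right and the fingers above 0.5 N and z of each of tin_left, tin_mid in the frame of tray below 0.01 m and horizontal distance between tin_left and place_left below 0.03 m and angle between each of tin_left, tin_mid's own z axis and vertical below 0.1 rad and horizontal distance between tin_mid and place_mid below 0.03 m), for 0.15 s.
At the end, for the whole second after the job is handed in: Gripper holds the heaviest tin over 10 cm above the counter, within 0.3 rad of upright, still, touching no tray, board or other tin; the lighter two (under 4.1 N on the tray) upright within 3 cm of their compartments' centres; board flat on the counter, let go (all of step 1 and ((height (world z) of tin_left above 0.1 m and contact force between tin_left and the fingers above 0.5 N and angle between tin_left's own z axis and vertical below 0.3 rad and linear speed of tin_left below 0.05 m/s and contact force between tin_left and tray below 0.1 N and contact force between tin_left and board below 0.1 N and z of each of tin_mid, tin_right in the frame of tray below 0.01 m and horizontal distance between tin_mid and place_mid below 0.03 m and angle between each of tin_mid, tin_right's own z axis and vertical below 0.1 rad and contact force between each of tin_mid, tin_right and tray below 4.1 N and contact force between each of tin_mid, tin_right and the fingers below 0.1 N and contact force between tin_left and tin_mid below 0.1 N and horizontal distance between tin_right and place_right below 0.03 m and contact force between tin_left and tin_right below 0.1 N) or (height (world z) of tin_mid above 0.1 m and contact force between tin_mid and the fingers above 0.5 N and angle between tin_mid's own z axis and vertical below 0.3 rad and linear speed of tin_mid below 0.05 m/s and contact force between tin_mid and tray below 0.1 N and contact force between tin_mid and board below 0.1 N and z of each of tin_left, tin_right in the frame of tray below 0.01 m and horizontal distance between tin_left and place_left below 0.03 m and angle between each of tin_left, tin_right's own z axis and vertical below 0.1 rad and contact force between each of tin_left, tin_right and tray below 4.1 N and contact force between each of tin_left, tin_right and the fingers below 0.1 N and contact force between tin_mid and tin_left below 0.1 N and horizontal distance between tin_right and place_right below 0.03 m and contact force between tin_mid and tin_right below 0.1 N) or (height (world z) of tin_right above 0.1 m and contact force between tin_right and the fingers above 0.5 N and angle between tin_right's own z axis and vertical below 0.3 rad and linear speed of tin_right below 0.05 m/s and contact force between tin_right and tray below 0.1 N and contact force between tin_right and board below 0.1 N and z of each of tin_left, tin_mid in the frame of tray below 0.01 m and horizontal distance between tin_left and place_left below 0.03 m and angle between each of tin_left, tin_mid's own z axis and vertical below 0.1 rad and contact force between each of tin_left, tin_mid and tray below 4.1 N and contact force between each of tin_left, tin_mid and the fingers below 0.1 N and contact force between tin_right and tin_left below 0.1 N and horizontal distance between tin_mid and place_mid below 0.03 m and contact force between tin_right and tin_mid below 0.1 N))); the arm keeps its last pose, push and grip.
It fails at once if a bystander is pushed more than 3 cm (distance of any of pot, tub, spatula from where it was at the start of the episode above 0.03 m).
It fails at once if a tin is tipped by more than 0.6 rad (angle between any of tin_left, tin_mid, tin_right's own z axis and vertical above 0.6 rad).
It fails at once if the board is dropped (faster than 0.7 m/s within 5 cm of the counter) (height (world z) of board below 0.05 m and linear speed of board above 0.7 m/s).
It fails at once if a tin is dropped (faster than 0.7 m/s within 3 cm of the tray) ((z of tin_left in the frame of tray below 0.03 m and linear speed of tin_left above 0.7 m/s) or (z of tin_mid in the frame of tray below 0.03 m and linear speed of tin_mid above 0.7 m/s) or (z of tin_right in the frame of tray below 0.03 m and linear speed of tin_right above 0.7 m/s)).
It also fails if it takes over 72 s, if anything falls off the work surface, if the arm or the gripper's body presses on something with over 40 N, if the wrist force passes 120 N, or if a joint passes its speed limit or range.

## Working session

There is one attempt and no reset: what is moved stays moved. The work goes in short steps, Python scripts to look and compute and a tool call to move; the robot and the scene stay as the last step left them, time stands still between calls to the robot, and variables do not carry over. Pictures are saved under pics/ and viewed, and the job is handed in when it is done.

Besides the shell and the picture viewer there is one more tool, called after "Emit:" as name(argument=value, ...), one argument or row to a line, values as JSON. apply_moves: Moves the arm, as the interface text tells. Its arguments: {"type":"object","properties":{"increments":{"type":"array","items":{"type":"object","properties":{"grip":{"type":"number"},"linear":{"type":"array","items":{"type":"number"}},"turn":{"type":"array","items":{"type":"number"}}}}},"grip_force":{"type":"number"}},"required":["increments"]}

```bash
mkdir -p pics; ls; python3 - <<'E'
from cell import *
import cv2
for n in("side","top"):
    cv2.imwrite(f"pics/{n}0.png",read_camera(n)[:,:,::-1]); p=camera_params(n); print(p)
print(observe())
E
```

```text
pics
{'camera_matrix': array([[536.05174682,   0.        , 280.26129977],
       [  0.        , 536.05174682, 211.29365159],
       [  0.        ,   0.        ,   1.        ]]), 'k1': -0.18354366579999204, 'world_to_cam': array([[-0.61225996, -0.79055205,  0.01285288,  0.36564581],
       [ 0.47786889, -0.35704712,  0.80259497, -0.40759543],
       [-0.62990401,  0.49753876,  0.59638589, -1.63417653],
       [ 0.        ,  0.        ,  0.        ,  1.        ]])}
{'camera_matrix': array([[438.20692359,   0.        , 283.17822616],
       [  0.        , 438.20692359, 212.98669491],
       [  0.        ,   0.        ,   1.        ]]), 'k1': -0.06399182525855733, 'world_to_cam': array([[-0.0063489 , -0.99997457, -0.00324784, -0.0101539 ],
       [ 0.99130039, -0.00672075,  0.13144721, -0.6484318 ],
       [-0.1314657 , -0.00238504,  0.99131785, -1.66410567],
       [ 0.        ,  0.        ,  0.        ,  1.        ]])}
{'time': 0.1, 'qpos': array([-1.30097157e+00,  3.42637261e-01,  1.52492556e+00,  2.20463520e-06,
        1.27536969e+00, -1.45963417e-01]), 'qvel': array([ 1.06187312e-03, -1.72789170e-03, -1.52597881e-03, -1.41969638e-03,
        4.07552312e-06,  5.58329933e-04]), 'joint_efforts': array([ 2.19880807e-03, -4.32003415e+01, -2.44696140e+01,  7.19013694e-02,
        5.25698299e-02, -4.64783079e-05]), 'tool_pos': array([ 0.21199601, -0.47990547,  0.22612122]), 'tool_rot': array([-3.14139569e+00,  1.32529713e-03, -1.15500866e+00]), 'contact_force': array([-0.13625789, -0.15508552,  0.36696116]), 'torque': array([0.00852505, 0.00033965, 0.00046726]), 'opening': 0.09163310798890503}
```

View pics/top0.png

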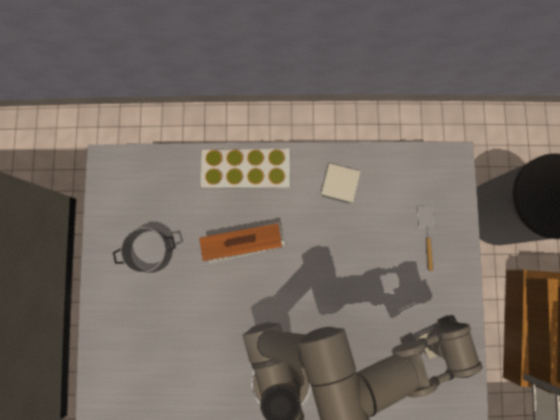

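View pics/side0.png

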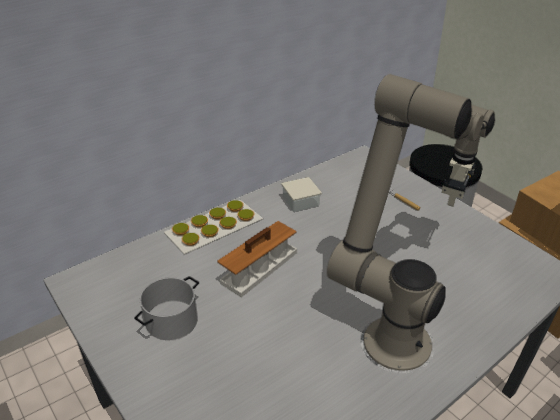

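```bash
python3 - <<'E'
import cv2
im=cv2.imread("pics/top0.png")
c=im[150:260,170:380]; cv2.imwrite("pics/top0c.png",cv2.resize(c,None,fx=3.8,fy=3.8,interpolation=cv2.INTER_CUBIC))
im=cv2.imread("pics/side0.png")
c=im[100:300,180:420]; cv2.imwrite("pics/side0c.png",cv2.resize(c,None,fx=3,fy=3,interpolation=cv2.INTER_CUBIC))
E
```

```text
(no output)
```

View pics/top0c.png

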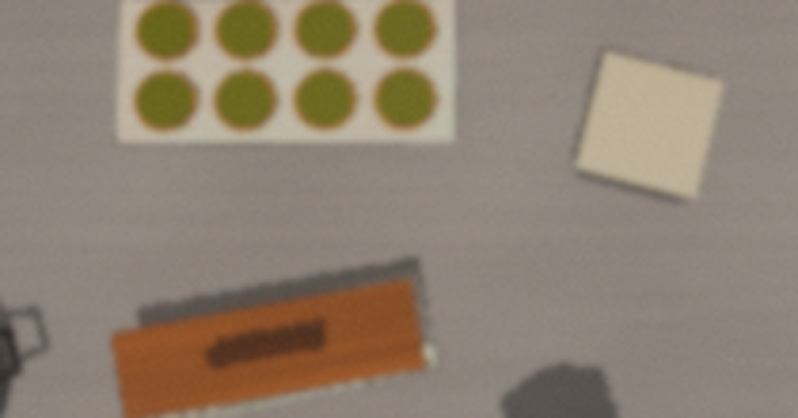

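View pics/side0c.png

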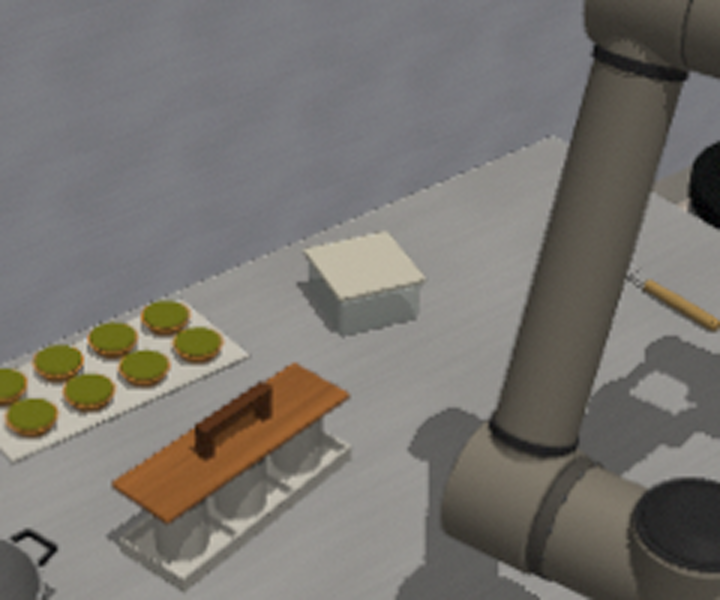

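```bash
cat > h.py <<'E'
import numpy as np,cv2
from cell import *
from scipy.optimize import least_squares
def proj(n,P):
    p=camera_params(n);W=p["world_to_cam"];P=np.atleast_2d(P)
    c=P@W[:3,:3].T+W[:3,3]; s=np.c_[c[:,0],-c[:,1]]/-c[:,2:3]
    s=s*(1+p["k1"]*(s**2).sum(1,keepdims=True)); K=p["camera_matrix"]
    return s*[K[0,0],K[1,1]]+[K[0,2],K[1,2]]
def back(n,uv,z):
    r=least_squares(lambda q:(proj(n,[q[0],q[1],z])[0]-uv),[0.5,0]);return r.x
def fit(obs,x0,z0=None):
    # obs: (cam,uv,local pt); pose x,y,yaw at z0
    def f(q):
        c,s=np.cos(q[2]),np.sin(q[2]);r=[]
        for n,uv,l in obs:
            r.append(proj(n,[q[0]+c*l[0]-s*l[1],q[1]+s*l[0]+c*l[1],z0+l[2]])[0]-uv)
        return np.concatenate(r)
    r=least_squares(f,x0,loss='soft_l1');return r.x,f(r.x).reshape(-1,2)
def crop(n,name,r0,r1,c0,c1,k):
    im=read_camera(n)[:,:,::-1]; cv2.imwrite(f"pics/{name}_full.png",im)
    cv2.imwrite(f"pics/{name}.png",cv2.resize(im[r0:r1,c0:c1],None,fx=k,fy=k,interpolation=cv2.INTER_CUBIC))
def un(uv,r0,c0,k): return (np.array(uv)+.5)/k-.5+[c0,r0]
E
python3 - <<'E'
from h import *
T=lambda u,v:un((u,v),150,170,3.8)
S=lambda u,v:un((u,v),100,180,3)
print([back("top",T(*p),.114).round(4) for p in[(112,332),(411,280),(427,366),(124,418)]])
print([back("top",T(*p),.159).round(4) for p in[(205,348),(322,320),(326,345),(210,368)]])
print([back("side",S(*p),.114).round(4) for p in[(114,483),(295,363),(350,395),(167,512)]])
print([back("side",S(*p),.022).round(4) for p in[(110,537),(183,580),(350,453)]])
t=[("top",T(112,332),(.045,.15,.01)),("top",T(411,280),(.045,-.15,.01)),("top",T(427,366),(-.045,-.15,.01)),("top",T(124,418),(-.045,.15,.01))]
h=[("top",T(205,348),(.009,.055,.055)),("top",T(322,320),(.009,-.055,.055)),("top",T(326,345),(-.009,-.055,.055)),("top",T(210,368),(-.009,.055,.055))]
s=[("side",S(114,483),(.045,.15,.01)),("side",S(295,363),(.045,-.15,.01)),("side",S(350,395),(-.045,-.15,.01)),("side",S(167,512),(-.045,.15,.01))]
for o in(t,h,s,t+h+s):
    q,r=fit(o,[.5,.1,.1],.104);print(q.round(4),abs(r).max().round(2))
o=[("side",S(110,537),(.05,.15,.022)),("side",S(183,580),(-.05,.15,.022)),("side",S(350,453),(-.05,-.15,.022))]
q,r=fit(o,[.5,.1,.1],0);print("tray",q.round(4),abs(r).max())
print("tub",back("side",S(340,297),.072),back("top",T(697,198),.072))
E
```

```text
[array([0.551 , 0.2984]), array([0.6003, 0.0057]), array([ 0.5161, -0.0094]), array([0.4672, 0.2853])]
[array([0.5318, 0.2007]), array([0.5578, 0.0897]), array([0.534 , 0.0859]), array([0.5128, 0.1958])]
[array([0.5466, 0.3021]), array([0.5988, 0.011 ]), array([ 0.5112, -0.0032]), array([0.473 , 0.2815])]
[array([0.5614, 0.3046]), array([0.4551, 0.2767]), array([ 0.5112, -0.007 ])]
[0.5337 0.145  0.1662] 0.74
[0.5339 0.143  0.2075] 1.03
[0.5311 0.1487 0.1717] 2.95
[0.5337 0.1449 0.1713] 2.03
tray [0.5361 0.1458 0.1859] 2.524401117975202
tub [ 0.71924099 -0.15715615] [ 0.68629379 -0.28345041]
```

Emit:
apply_moves(
  increments=[
    {"grip":1,"linear":[10,20,5],"turn":[0,0,0.4]},
    {"grip":1,"linear":[28,55,10],"turn":[0,0,1.1]},
    {"grip":1,"linear":[48,94,15],"turn":[0,0,1.9]},
    {"grip":1,"linear":[68,133,20],"turn":[0,0,2.7]},
    {"grip":1,"linear":[88,172,25],"turn":[0,0,3.5]},
    {"grip":1,"linear":[108,211,25],"turn":[0,0,4.3]},
    {"grip":1,"linear":[128,250,25],"turn":[0,0,5.1]},
    {"grip":1,"linear":[148,289,25],"turn":[0,0,5.9]},
    {"grip":1,"linear":[168,328,25],"turn":[0,0,6.7]},
    {"grip":1,"linear":[188,367,25],"turn":[0,0,7.5]},
  ],
)

```text
time: 1.1
tool_pos: [0.4, -0.1105, 0.252]
tool_rot: [-3.141, -0.0, -0.365]
contact_force: [0.6, -0.4, -0.2]
opening: 0.0921
```

```bash
python3 -c "
from cell import *;o=observe();print({k:o[k] for k in('time','tool_pos','tool_rot','contact_force')})"
```

```text
{'time': 1.1, 'tool_pos': array([ 0.40002162, -0.11054409,  0.25197209]), 'tool_rot': array([-3.14139366e+00, -2.66304630e-04, -3.64519069e-01]), 'contact_force': array([ 0.62964266, -0.37402851, -0.2419147 ])}
```

Emit:
apply_moves(
  increments=[
    {"grip":1,"linear":[20,39,0],"turn":[0,0,0.8]},
    {"grip":1,"linear":[40,78,0],"turn":[0,0,1.6]},
    {"grip":1,"linear":[60,117,0],"turn":[0,0,2.4]},
    {"grip":1,"linear":[80,156,0],"turn":[0,0,3.2]},
    {"grip":1,"linear":[100,195,0],"turn":[0,0,4.0]},
    {"grip":1,"linear":[118,230,0],"turn":[0,0,4.7]},
    {"grip":1,"linear":[128,250,0],"turn":[0,0,5.0]},
    {"grip":1,"linear":[133,259,0],"turn":[0,0,5.17]},
    {"grip":1,"linear":[133,259,-20],"turn":[0,0,5.17]},
    {"grip":1,"linear":[133,259,-40],"turn":[0,0,5.17]},
  ],
)

```text
time: 2.1
tool_pos: [0.5326, 0.146, 0.2117]
tool_rot: [3.141, -0.001, 0.173]
contact_force: [-0.7, 0.2, -0.5]
opening: 0.0918
```

```bash
python3 -c "
from h import *
crop('side','s1',150,300,180,380,4)
print(observe()['tool_pos'],observe()['tool_rot'])"
```

```text
[0.53070084 0.1454075  0.20790684] [-3.14155159  0.00582591  0.17240977]
```

View pics/s1.png

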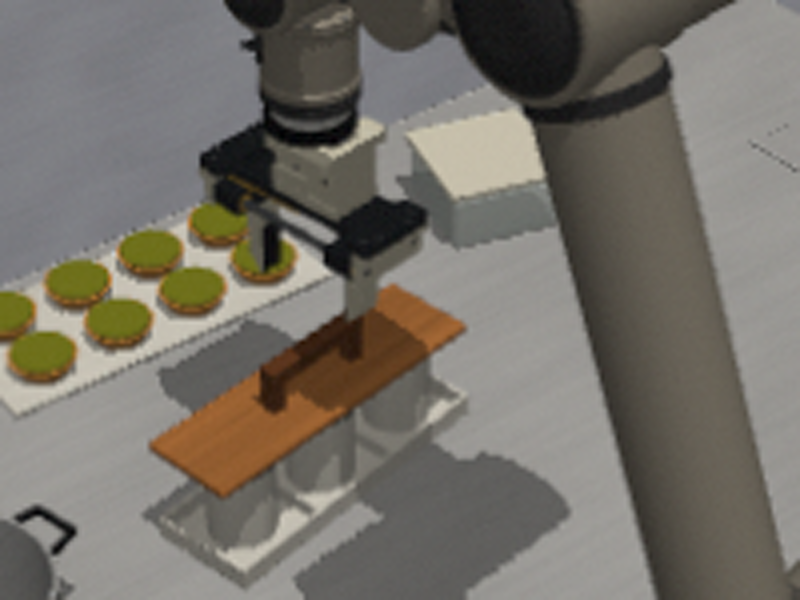

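The gripper straddles the handle with the jaws across it, centred over the board at the expected height. I'm going down.

Emit:
apply_moves(
  increments=[
    {"grip":1,"linear":[0,0,-20],"turn":[0,0,0]},
    {"grip":1,"linear":[0,0,-40],"turn":[0,0,0]},
    {"grip":1,"linear":[0,0,-60],"turn":[0,0,0]},
    {"grip":1,"linear":[0,0,-74],"turn":[0,0,0]},
    {"grip":1,"linear":[0,0,-80],"turn":[0,0,0]},
    {"grip":0.35,"linear":[0,0,-80],"turn":[0,0,0]},
    {"grip":0.3,"linear":[0,0,-80],"turn":[0,0,0]},
    {"grip":0.3,"linear":[0,0,-80],"turn":[0,0,0]},
  ],
  grip_force=30,
)

```text
time: 2.95
tool_pos: [0.5336, 0.1457, 0.1328]
tool_rot: [3.141, -0.002, 0.172]
contact_force: [0.8, 0.4, 0.5]
opening: 0.0724
```

Emit:
apply_moves(
  increments=[
    {"grip":0.25,"linear":[0,0,0],"turn":[0,0,0]},
    {"grip":0.2,"linear":[0,0,0],"turn":[0,0,0]},
    {"grip":0.1,"linear":[0,0,0],"turn":[0,0,0]},
    {"grip":0.0,"linear":[0,0,0],"turn":[0,0,0]},
    {"grip":0.0,"linear":[0,0,0],"turn":[0,0,0]},
    {"grip":0.0,"linear":[0,0,0],"turn":[0,0,0]},
  ],
)

```text
time: 3.55
tool_pos: [0.5331, 0.1457, 0.1317]
tool_rot: [3.142, -0.0, 0.172]
contact_force: [-0.2, 0.2, 1.1]
opening: 0.024
```

Emit:
apply_moves(
  increments=[
    {"grip":0.0,"linear":[0,0,0],"turn":[0,0,0]},
    {"grip":0.0,"linear":[0,0,0],"turn":[0,0,0]},
    {"grip":0.0,"linear":[0,0,0],"turn":[0,0,0]},
    {"grip":0.0,"linear":[0,0,3],"turn":[0,0,0]},
    {"grip":0.0,"linear":[0,0,8],"turn":[0,0,0]},
    {"grip":0.0,"linear":[0,0,15],"turn":[0,0,0]},
    {"grip":0.0,"linear":[0,0,25],"turn":[0,0,0]},
    {"grip":0.0,"linear":[0,0,37],"turn":[0,0,0]},
    {"grip":0.0,"linear":[0,0,50],"turn":[0,0,0]},
    {"grip":0.0,"linear":[0,0,60],"turn":[0,0,0]},
  ],
)

```text
time: 4.55
tool_pos: [0.5335, 0.1458, 0.1935]
tool_rot: [3.141, -0.002, 0.172]
contact_force: [0.0, -0.0, -2.7]
opening: 0.0177
```

```bash
python3 -c "
from h import *
crop('side','s2',120,300,170,370,4)
print(observe()['tool_pos'],observe()['tool_rot'])"
```

```text
[0.53419717 0.14586319 0.19499227] [ 3.14137239 -0.00440195  0.17181325]
```

View pics/s2.png

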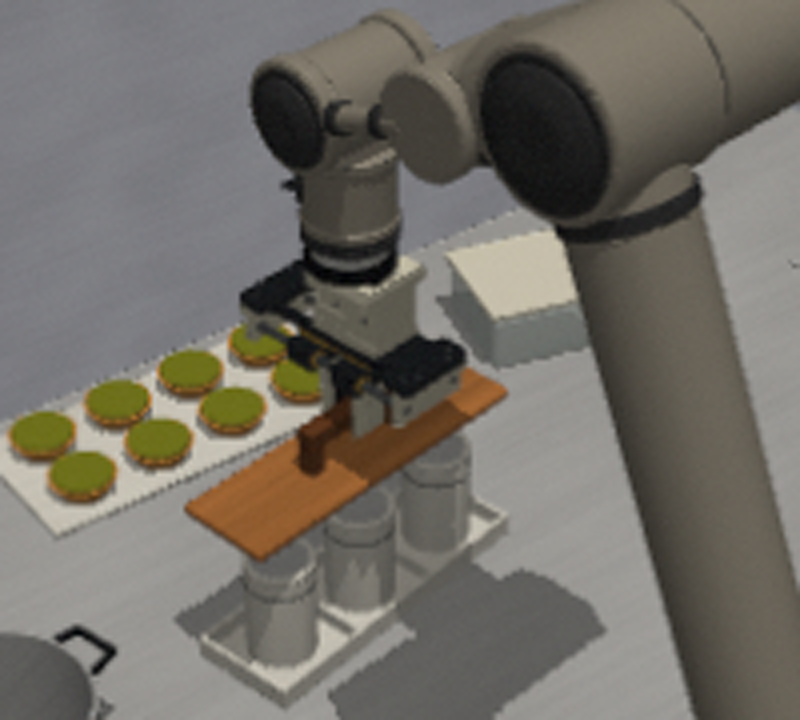

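Board is off at 6 cm clearance, held level, tins all standing. I'm carrying it right.

Emit:
apply_moves(
  increments=[
    {"grip":0.0,"linear":[0,-10,2],"turn":[0,0,0]},
    {"grip":0.0,"linear":[0,-30,5],"turn":[0,0,0]},
    {"grip":0.0,"linear":[0,-58,8],"turn":[0,0,-0.2]},
    {"grip":0.0,"linear":[0,-90,10],"turn":[0,0,-0.4]},
    {"grip":0.0,"linear":[0,-125,10],"turn":[0,0,-0.6]},
    {"grip":0.0,"linear":[0,-160,10],"turn":[0,0,-0.8]},
    {"grip":0.0,"linear":[0,-195,10],"turn":[0,0,-1.0]},
    {"grip":0.0,"linear":[0,-230,10],"turn":[0,0,-1.2]},
    {"grip":0.0,"linear":[0,-265,10],"turn":[0,0,-1.4]},
    {"grip":0.0,"linear":[0,-300,10],"turn":[0,0,-1.64]},
  ],
)

```text
time: 5.6
tool_pos: [0.5322, -0.1562, 0.2012]
tool_rot: [-3.141, 0.001, -0.001]
contact_force: [0.9, -0.4, -2.5]
opening: 0.0178
```

Emit:
apply_moves(
  increments=[
    {"grip":0.0,"linear":[0,-35,0],"turn":[0,0,0]},
    {"grip":0.0,"linear":[0,-70,0],"turn":[0,0,0]},
    {"grip":0.0,"linear":[0,-103,0],"turn":[0,0,0]},
    {"grip":0.0,"linear":[0,-133,0],"turn":[0,0,0]},
    {"grip":0.0,"linear":[0,-155,-5],"turn":[0,0,0]},
    {"grip":0.0,"linear":[0,-168,-15],"turn":[0,0,0]},
    {"grip":0.0,"linear":[0,-174,-30],"turn":[0,0,0]},
    {"grip":0.0,"linear":[0,-176,-50],"turn":[0,0,0]},
    {"grip":0.0,"linear":[0,-176,-75],"turn":[0,0,0]},
    {"grip":0.0,"linear":[0,-176,-100],"turn":[0,0,0]},
  ],
)

```text
time: 6.6
tool_pos: [0.5328, -0.3287, 0.0995]
tool_rot: [-3.14, 0.001, 0.001]
contact_force: [0.6, -0.5, -3.2]
opening: 0.0179
```

```bash
python3 -c "
from h import *
im=read_camera('top');cv2.imwrite('pics/t3.png',im[:,:,::-1])
im=read_camera('side');cv2.imwrite('pics/s3.png',im[:,:,::-1])
print(observe()['tool_pos'],observe()['tool_rot'])"
```

```text
[ 0.53077579 -0.32715396  0.0966811 ] [-3.13508623e+00  7.54497848e-03  1.29653051e-03]
```

View pics/t3.png

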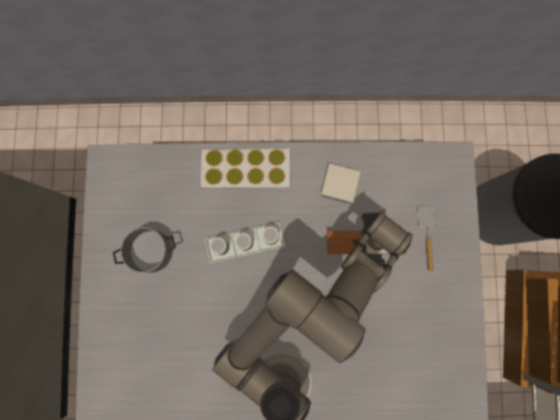

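View pics/s3.png

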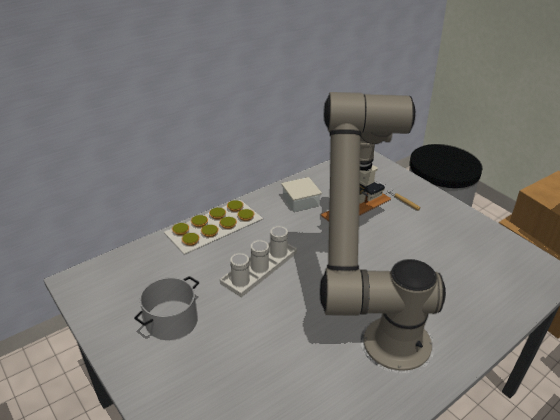

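Emit:
apply_moves(
  increments=[
    {"grip":0.0,"linear":[0,0,-15],"turn":[0,0,0]},
    {"grip":0.0,"linear":[0,0,-30],"turn":[0,0,0]},
    {"grip":0.0,"linear":[0,0,-45],"turn":[0,0,0]},
    {"grip":0.0,"linear":[0,0,-56],"turn":[0,0,0]},
    {"grip":0.0,"linear":[0,0,-63],"turn":[0,0,0]},
    {"grip":0.0,"linear":[0,0,-68],"turn":[0,0,0]},
    {"grip":0.0,"linear":[0,0,-72],"turn":[0,0,0]},
    {"grip":0.0,"linear":[0,0,-74],"turn":[0,0,0]},
    {"grip":0.0,"linear":[0,0,-74],"turn":[0,0,0]},
  ],
)

```text
time: 7.6
tool_pos: [0.5332, -0.3304, 0.028]
tool_rot: [3.141, -0.0, 0.0]
contact_force: [0.1, 0.7, -2.9]
opening: 0.0176
```

```bash
python3 -c "
import cv2
im=cv2.imread('pics/t3.png');cv2.imwrite('pics/t3c.png',cv2.resize(im[205:275,195:295],None,fx=8,fy=8,interpolation=cv2.INTER_CUBIC))
im=cv2.imread('pics/s3.png');cv2.imwrite('pics/s3c.png',cv2.resize(im[215:300,210:310],None,fx=7,fy=7,interpolation=cv2.INTER_CUBIC))
"
```

```text
(no output)
```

View pics/t3c.png

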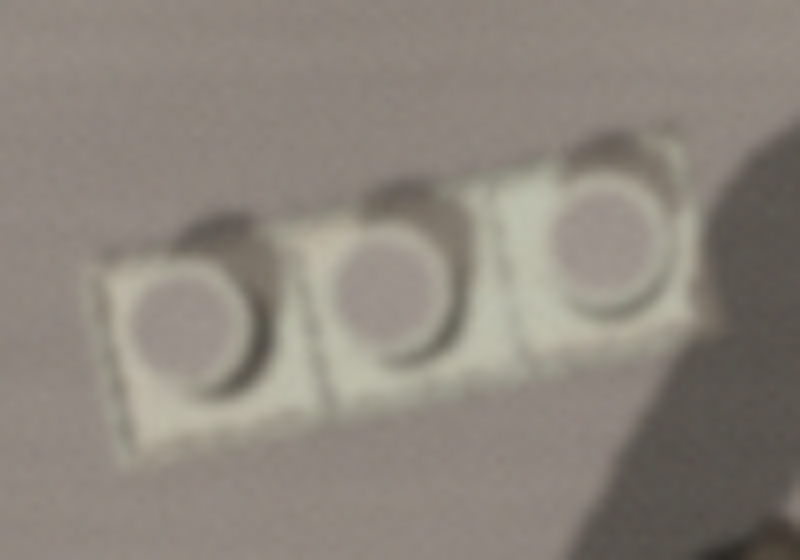

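View pics/s3c.png

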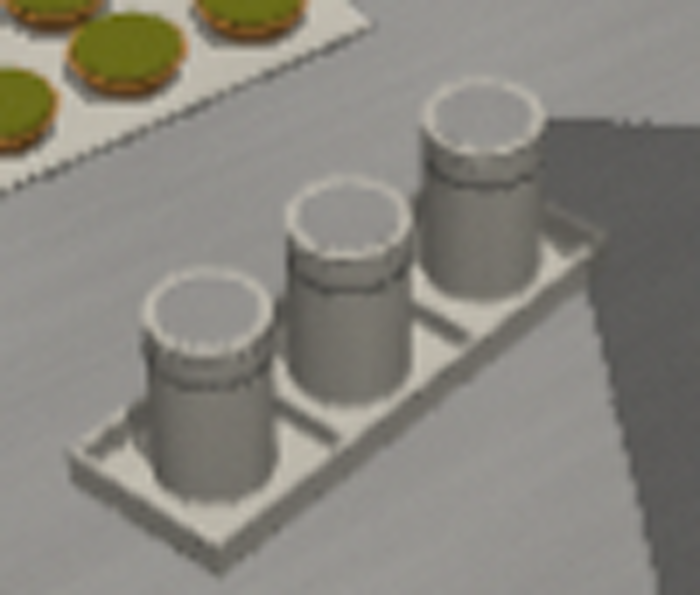

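```bash
python3 - <<'E'
from h import *
T=lambda u,v:un((u,v),205,195,8)
S=lambda u,v:un((u,v),215,210,7)
for a,b in zip([(191,326),(391,290),(609,240)],[(208,311),(349,219),(483,116)]):
    print(back("top",T(*a),.104).round(4),back("side",S(*b),.104).round(4))
t=[("top",T(88,262),(.05,.15,.022)),("top",T(683,125),(.05,-.15,.022)),("top",T(710,325),(-.05,-.15,.022)),("top",T(125,465),(-.05,.15,.022))]
s=[("side",S(70,455),(.05,.15,.022)),("side",S(218,548),(-.05,.15,.022)),("side",S(605,237),(-.05,-.15,.022))]
for o in(t,s,s+t):
    q,r=fit(o,[.5,.1,.1],0);print(q.round(4),abs(r).max().round(2))
    c,s_=np.cos(q[2]),np.sin(q[2])
    print([(round(q[0]-s_*d,4),round(q[1]+c*d,4)) for d in(.0987,0,-.0987)])
E
```

```text
[0.5204 0.2274] [0.5203 0.2342]
[0.5366 0.1342] [0.5348 0.1405]
[0.5593 0.0326] [0.5594 0.0386]
[0.5403 0.1358 0.2193] 1.89
[(np.float64(0.5189), np.float64(0.2321)), (np.float64(0.5403), np.float64(0.1358)), (np.float64(0.5618), np.float64(0.0395))]
[0.5372 0.1417 0.2283] 0.37
[(np.float64(0.5148), np.float64(0.2378)), (np.float64(0.5372), np.float64(0.1417)), (np.float64(0.5595), np.float64(0.0455))]
[0.5396 0.1387 0.223 ] 1.31
[(np.float64(0.5178), np.float64(0.2349)), (np.float64(0.5396), np.float64(0.1387)), (np.float64(0.5614), np.float64(0.0424))]
```

```bash
python3 - <<'E'
from h import *
for d in(-.055,.055):
    p=[.5307+d*np.cos(.172),.1454+d*np.sin(.172),.208]
    print((proj("side",p)[0]-[180,150]+.5)*4-.5, (proj("side",np.array(p)+[0,.003,0])[0]-[180,150]+.5)*4-.5)
E
python3 -c "
import cv2
im=cv2.imread('pics/s1_full.png');cv2.imwrite('pics/s1z.png',cv2.resize(im[190:240,225:295],None,fx=10,fy=10,interpolation=cv2.INTER_CUBIC))"
```

```text
[364.49323931 322.3244194 ] [361.54148788 323.70663619]
[269.13246398 266.21729646] [266.20336493 267.50781878]
```

View pics/s1z.png

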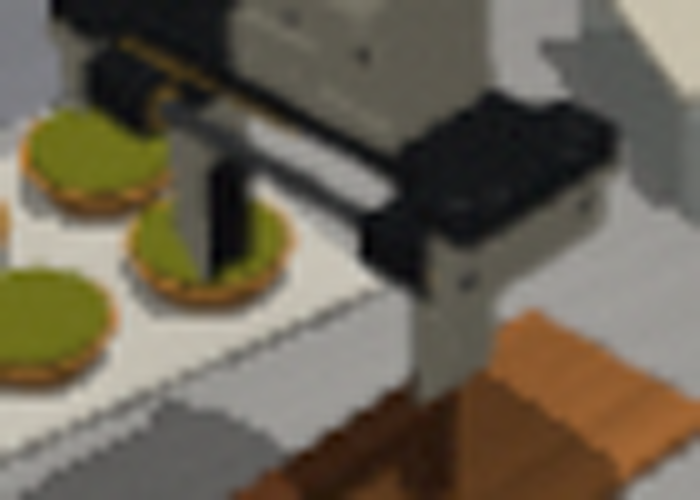

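Emit:
apply_moves(
  increments=[
    {"grip":0.2,"linear":[0,0,0],"turn":[0,0,0]},
    {"grip":0.4,"linear":[0,0,0],"turn":[0,0,0]},
    {"grip":0.6,"linear":[0,0,0],"turn":[0,0,0]},
    {"grip":0.6,"linear":[0,0,0],"turn":[0,0,0]},
    {"grip":0.6,"linear":[0,0,0],"turn":[0,0,0]},
  ],
)

```text
time: 8.1
tool_pos: [0.5332, -0.3304, 0.0279]
tool_rot: [3.141, -0.0, 0.0]
contact_force: [0.0, -0.0, 0.7]
opening: 0.0456
```

Board force is gone and fingers are open; I'm retreating upward and moving over to the left tin.

Emit:
apply_moves(
  increments=[
    {"grip":1.0,"linear":[0,0,5],"turn":[0,0,0]},
    {"grip":1.0,"linear":[0,0,20],"turn":[0,0,0]},
    {"grip":1.0,"linear":[0,0,55],"turn":[0,0,0]},
    {"grip":1.0,"linear":[0,5,95],"turn":[0,0,0]},
    {"grip":1.0,"linear":[0,20,130],"turn":[0,0,0]},
    {"grip":1.0,"linear":[0,50,150],"turn":[0,0,0.2]},
    {"grip":1.0,"linear":[-2,90,150],"turn":[0,0,0.4]},
    {"grip":1.0,"linear":[-3,130,150],"turn":[0,0,0.6]},
    {"grip":1.0,"linear":[-4,170,150],"turn":[0,0,0.8]},
    {"grip":1.0,"linear":[-5,210,150],"turn":[0,0,1.0]},
  ],
)

```text
time: 9.1
tool_pos: [0.528, -0.1189, 0.1793]
tool_rot: [3.141, -0.002, 0.105]
contact_force: [0.4, 0.5, -0.4]
opening: 0.0917
```

Emit:
apply_moves(
  increments=[
    {"grip":1.0,"linear":[-1,40,0],"turn":[0,0,0.2]},
    {"grip":1.0,"linear":[-2,80,0],"turn":[0,0,0.3]},
    {"grip":1.0,"linear":[-3,120,0],"turn":[0,0,0.4]},
    {"grip":1.0,"linear":[-4,160,0],"turn":[0,0,0.5]},
    {"grip":1.0,"linear":[-5,200,0],"turn":[0,0,0.6]},
    {"grip":1.0,"linear":[-6,240,0],"turn":[0,0,0.8]},
    {"grip":1.0,"linear":[-7,280,0],"turn":[0,0,1.0]},
    {"grip":1.0,"linear":[-7,315,0],"turn":[0,0,1.13]},
    {"grip":1.0,"linear":[-7,340,0],"turn":[0,0,1.13]},
    {"grip":1.0,"linear":[-7,350,0],"turn":[0,0,1.13]},
  ],
)

```text
time: 10.1
tool_pos: [0.5209, 0.232, 0.179]
tool_rot: [-3.141, -0.002, 0.226]
contact_force: [-0.6, -0.0, 1.0]
opening: 0.0918
```

```bash
python3 -c "
from h import *
im=read_camera('top');cv2.imwrite('pics/t4.png',im[:,:,::-1])
crop('side','s4',130,310,180,400,3.6)
print(observe()['tool_pos'],observe()['tool_rot'])"
```

```text
[0.52102221 0.23053452 0.17847985] [ 3.14151699e+00 -1.06676769e-03  2.24965037e-01]
```

View pics/t4.png

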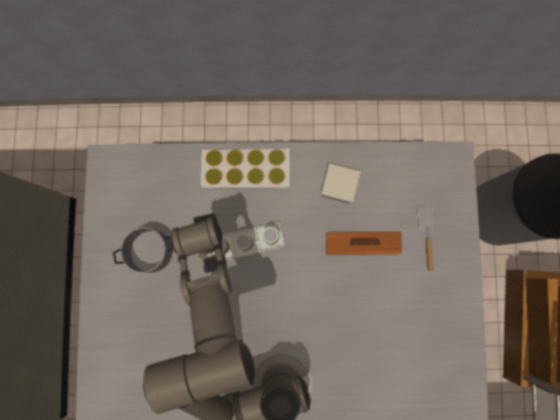

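View pics/s4.png

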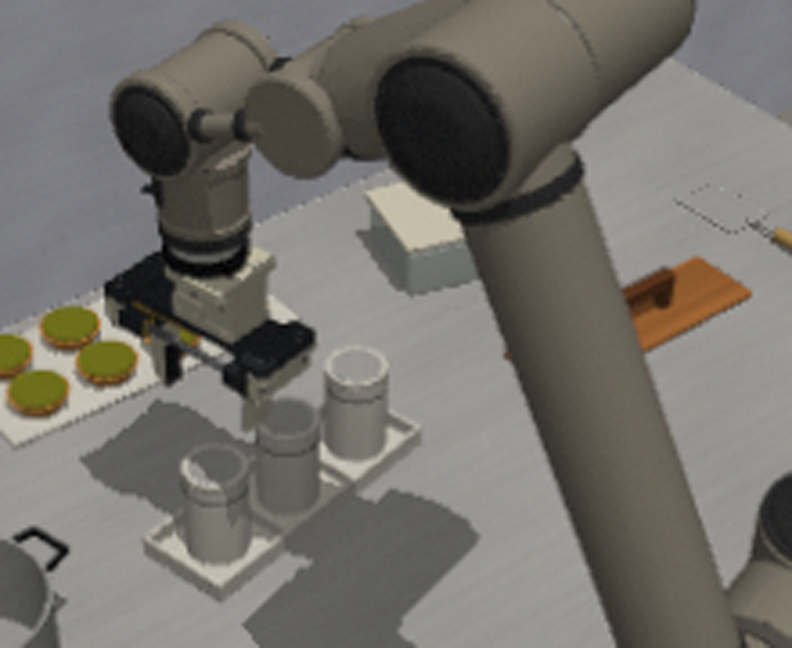

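Board lies flat on the counter (top px 326–402, 232–254); gripper hovers over the left tin. I'm descending.

Emit:
apply_moves(
  increments=[
    {"grip":1.0,"linear":[0,0,-20],"turn":[0,0,0]},
    {"grip":1.0,"linear":[0,0,-45],"turn":[0,0,0]},
    {"grip":1.0,"linear":[0,0,-70],"turn":[0,0,0]},
    {"grip":1.0,"linear":[0,0,-95],"turn":[0,0,0]},
    {"grip":1.0,"linear":[0,0,-112],"turn":[0,0,0]},
    {"grip":1.0,"linear":[0,0,-120],"turn":[0,0,0]},
    {"grip":0.75,"linear":[0,0,-120],"turn":[0,0,0]},
    {"grip":0.7,"linear":[0,0,-120],"turn":[0,0,0]},
    {"grip":0.65,"linear":[0,0,-120],"turn":[0,0,0]},
    {"grip":0.6,"linear":[0,0,-120],"turn":[0,0,0]},
  ],
  grip_force=35,
)

```text
time: 11.2
tool_pos: [0.5216, 0.2298, 0.0587]
tool_rot: [-3.142, -0.002, 0.223]
contact_force: [0.3, 0.3, -0.7]
opening: 0.0641
```

Emit:
apply_moves(
  increments=[
    {"grip":0.5,"linear":[0,0,0],"turn":[0,0,0]},
    {"grip":0.5,"linear":[0,0,0],"turn":[0,0,0]},
    {"grip":0.5,"linear":[0,0,0],"turn":[0,0,0]},
  ],
)

```text
time: 11.5
tool_pos: [0.5217, 0.2299, 0.0586]
tool_rot: [3.142, -0.002, 0.223]
contact_force: [0.3, -1.5, 4.9]
opening: 0.0623
```

```bash
python3 -c "
from h import *
o=observe();print(o['contact_force'],o['opening'],o['torque'])
crop('side','s5',190,310,200,330,6)"
```

```text
[ 0.34647547 -1.51828786  4.92196272] 0.06225941036900093 [-0.08680587 -0.07938912 -0.06464655]
```

View pics/s5.png

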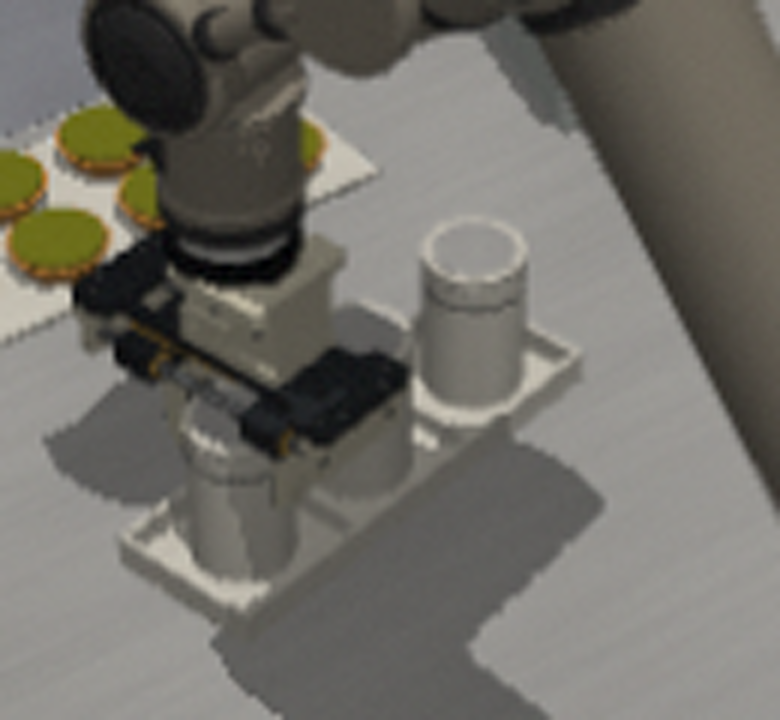

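Gripped at 62 mm opening, as the diameter should be. Lifting.

Emit:
apply_moves(
  increments=[
    {"grip":0.5,"linear":[0,0,4],"turn":[0,0,0]},
    {"grip":0.5,"linear":[0,0,14],"turn":[0,0,0]},
    {"grip":0.5,"linear":[0,0,28],"turn":[0,0,0]},
    {"grip":0.5,"linear":[0,0,42],"turn":[0,0,0]},
    {"grip":0.5,"linear":[0,0,50],"turn":[0,0,0]},
    {"grip":0.5,"linear":[0,0,53],"turn":[0,0,0]},
    {"grip":0.5,"linear":[0,0,53],"turn":[0,0,0]},
    {"grip":0.5,"linear":[0,0,53],"turn":[0,0,0]},
    {"grip":0.5,"linear":[0,0,53],"turn":[0,0,0]},
  ],
)

```text
time: 12.45
tool_pos: [0.5206, 0.2296, 0.11]
tool_rot: [3.142, 0.001, 0.223]
contact_force: [0.1, -0.7, -5.2]
opening: 0.0623
```

```bash
python3 -c "
from h import *
o=observe();print(o['contact_force'],o['joint_efforts'],o['qpos'],o['tool_pos'])
crop('side','s6',170,310,200,330,5)
for i in range(4):
  read_camera('side');o=observe();print(o['contact_force'],o['joint_efforts'][1:3])
"
```

```text
[ 0.08764372 -0.67159385 -5.16236324] [ 1.13450168e-02 -5.34315526e+01 -2.32929611e+01  8.62548687e-02
  3.66409379e-02 -9.59603221e-05] [2.80661824e-01 5.36391086e-01 1.55751837e+00 9.18523019e-06
 1.04906827e+00 5.75753558e-02] [0.52062638 0.22959521 0.11000606]
[-0.45909578  0.39616906 -5.42271924] [-53.25845718 -23.21099639]
[ 0.9269761  -0.33660441 -5.5764159 ] [-53.21280599 -23.20291758]
[ 0.39792656  0.23098875 -6.05836523] [-53.18682432 -23.20487738]
[ 0.13747441  0.26649356 -7.11299525] [-53.17353487 -23.21179569]
```

View pics/s6.png

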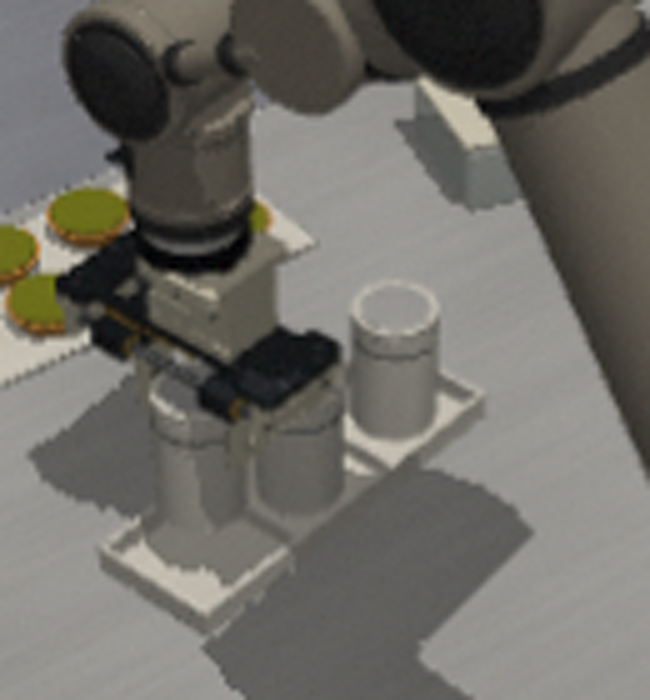

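About 5–7 N, so this one looks heavy (the light ones should read 2–3.5 N). I'm setting it back and will check the others.

Emit:
apply_moves(
  increments=[
    {"grip":0.5,"linear":[0,0,-8],"turn":[0,0,0]},
    {"grip":0.5,"linear":[0,0,-20],"turn":[0,0,0]},
    {"grip":0.5,"linear":[0,0,-32],"turn":[0,0,0]},
    {"grip":0.5,"linear":[0,0,-42],"turn":[0,0,0]},
    {"grip":0.5,"linear":[0,0,-48],"turn":[0,0,0]},
    {"grip":0.5,"linear":[0,0,-51],"turn":[0,0,0]},
    {"grip":0.5,"linear":[0,0,-53],"turn":[0,0,0]},
    {"grip":0.5,"linear":[0,0,-53],"turn":[0,0,0]},
    {"grip":0.5,"linear":[0,0,-53],"turn":[0,0,0]},
  ],
)

```text
time: 13.6
tool_pos: [0.5212, 0.2298, 0.0587]
tool_rot: [-3.142, -0.001, 0.223]
contact_force: [-4.2, -0.8, 4.3]
opening: 0.0625
```

Emit:
apply_moves(
  increments=[
    {"grip":0.7,"linear":[0,0,0],"turn":[0,0,0]},
    {"grip":0.8,"linear":[0,0,0],"turn":[0,0,0]},
    {"grip":1.0,"linear":[0,0,0],"turn":[0,0,0]},
    {"grip":1.0,"linear":[0,0,0],"turn":[0,0,0]},
    {"grip":1.0,"linear":[0,0,10],"turn":[0,0,0]},
    {"grip":1.0,"linear":[0,0,35],"turn":[0,0,0]},
    {"grip":1.0,"linear":[0,0,65],"turn":[0,0,0]},
    {"grip":1.0,"linear":[0,0,95],"turn":[0,0,0]},
    {"grip":1.0,"linear":[0,0,112],"turn":[0,0,0]},
    {"grip":1.0,"linear":[0,0,115],"turn":[0,0,0]},
  ],
)

```text
time: 14.6
tool_pos: [0.5225, 0.2302, 0.176]
tool_rot: [-3.141, -0.006, 0.223]
contact_force: [-0.1, -0.7, -0.5]
opening: 0.0916
```

Emit:
apply_moves(
  increments=[
    {"grip":1.0,"linear":[3,-15,0],"turn":[0,0,0]},
    {"grip":1.0,"linear":[7,-42,0],"turn":[0,0,0]},
    {"grip":1.0,"linear":[11,-70,0],"turn":[0,0,0]},
    {"grip":1.0,"linear":[15,-88,0],"turn":[0,0,0]},
    {"grip":1.0,"linear":[15,-93,0],"turn":[0,0,0]},
    {"grip":1.0,"linear":[15,-93,0],"turn":[0,0,0]},
  ],
)

```text
time: 15.2
tool_pos: [0.5357, 0.1356, 0.1717]
tool_rot: [-3.141, 0.002, 0.221]
contact_force: [0.1, -0.6, -0.6]
opening: 0.0916
```

```bash
python3 -c "
from h import *
crop('side','s7',170,310,200,330,5)
o=observe();print(o['contact_force'],o['tool_pos'])
"
```

```text
[ 0.27757985 -0.40423478  1.00740945] [0.53565075 0.13647557 0.17198279]
```

View pics/s7.png

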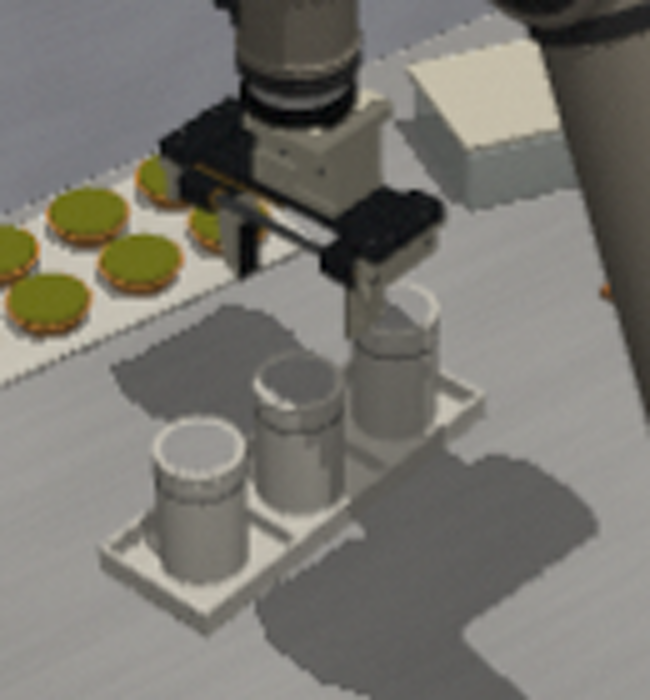

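Left tin stands upright in its compartment; gripper is over the middle one.

Emit:
apply_moves(
  increments=[
    {"grip":1.0,"linear":[0,0,-20],"turn":[0,0,0]},
    {"grip":1.0,"linear":[0,0,-45],"turn":[0,0,0]},
    {"grip":1.0,"linear":[0,0,-70],"turn":[0,0,0]},
    {"grip":1.0,"linear":[0,0,-93],"turn":[0,0,0]},
    {"grip":1.0,"linear":[0,0,-108],"turn":[0,0,0]},
    {"grip":1.0,"linear":[0,0,-115],"turn":[0,0,0]},
    {"grip":0.75,"linear":[0,0,-115],"turn":[0,0,0]},
    {"grip":0.7,"linear":[0,0,-115],"turn":[0,0,0]},
    {"grip":0.65,"linear":[0,0,-115],"turn":[0,0,0]},
    {"grip":0.6,"linear":[0,0,-115],"turn":[0,0,0]},
  ],
)

```text
time: 16.25
tool_pos: [0.5366, 0.1369, 0.0586]
tool_rot: [3.141, -0.002, 0.223]
contact_force: [-0.3, -0.4, -0.1]
opening: 0.0644
```

Emit:
apply_moves(
  increments=[
    {"grip":0.5,"linear":[0,0,0],"turn":[0,0,0]},
    {"grip":0.5,"linear":[0,0,0],"turn":[0,0,0]},
    {"grip":0.5,"linear":[0,0,0],"turn":[0,0,0]},
    {"grip":0.5,"linear":[0,0,0],"turn":[0,0,0]},
  ],
)

```text
time: 16.65
tool_pos: [0.5366, 0.1368, 0.0584]
tool_rot: [3.142, -0.002, 0.223]
contact_force: [-0.6, 0.8, 6.1]
opening: 0.0615
```

Emit:
apply_moves(
  increments=[
    {"grip":0.5,"linear":[0,0,4],"turn":[0,0,0]},
    {"grip":0.5,"linear":[0,0,14],"turn":[0,0,0]},
    {"grip":0.5,"linear":[0,0,28],"turn":[0,0,0]},
    {"grip":0.5,"linear":[0,0,42],"turn":[0,0,0]},
    {"grip":0.5,"linear":[0,0,50],"turn":[0,0,0]},
    {"grip":0.5,"linear":[0,0,53],"turn":[0,0,0]},
    {"grip":0.5,"linear":[0,0,53],"turn":[0,0,0]},
    {"grip":0.5,"linear":[0,0,53],"turn":[0,0,0]},
    {"grip":0.5,"linear":[0,0,53],"turn":[0,0,0]},
  ],
)

```text
time: 17.55
tool_pos: [0.5357, 0.1367, 0.1101]
tool_rot: [-3.141, 0.001, 0.223]
contact_force: [0.7, 0.1, -3.2]
opening: 0.0612
```

```bash
python3 -c "
from h import *
o=observe();print(o['contact_force'],o['joint_efforts'][1:3],o['tool_pos'])
crop('side','s8',170,310,200,330,5)
for i in range(4):
  read_camera('side');o=observe();print(o['contact_force'],o['joint_efforts'][1:3])
"
```

```text
[ 0.72737227  0.08816423 -3.17337352] [-49.62878823 -21.74982011] [0.5356522  0.13665293 0.1100801 ]
[ 0.12906848 -0.28686767 -1.6117737 ] [-49.46799159 -21.67823911]
[-0.7978366   0.05051449 -2.07475507] [-49.42290187 -21.66961491]
[-0.34436365  0.98706496 -2.6526534 ] [-49.3948102  -21.66941464]
[-1.05371235 -0.59609044 -2.08992717] [-49.37897444 -21.67401016]
```

View pics/s8.png

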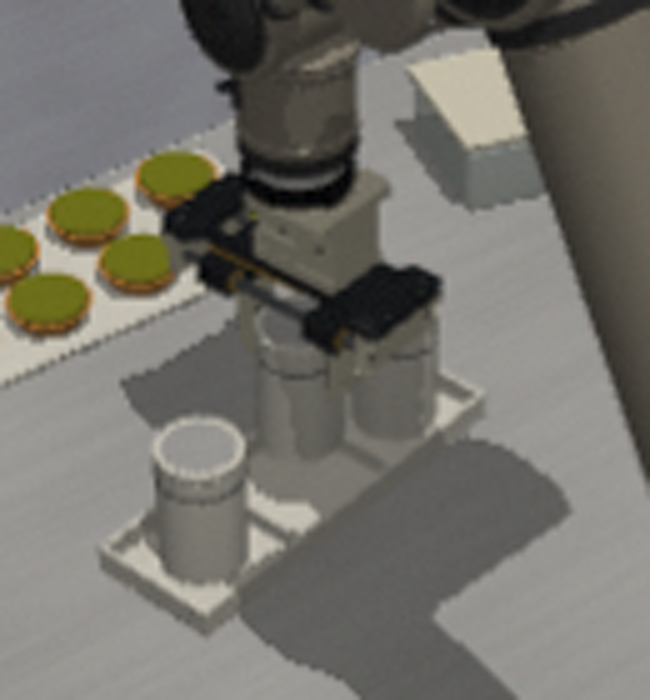

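Middle reads ~2.3 N, light. I'm setting it back.

Emit:
apply_moves(
  increments=[
    {"grip":0.5,"linear":[0,0,-8],"turn":[0,0,0]},
    {"grip":0.5,"linear":[0,0,-20],"turn":[0,0,0]},
    {"grip":0.5,"linear":[0,0,-32],"turn":[0,0,0]},
    {"grip":0.5,"linear":[0,0,-42],"turn":[0,0,0]},
    {"grip":0.5,"linear":[0,0,-48],"turn":[0,0,0]},
    {"grip":0.5,"linear":[0,0,-51],"turn":[0,0,0]},
    {"grip":0.5,"linear":[0,0,-53],"turn":[0,0,0]},
    {"grip":0.5,"linear":[0,0,-53],"turn":[0,0,0]},
    {"grip":0.5,"linear":[0,0,-53],"turn":[0,0,0]},
  ],
)

```text
time: 18.7
tool_pos: [0.536, 0.1367, 0.0584]
tool_rot: [3.142, -0.0, 0.223]
contact_force: [-2.5, -0.3, 4.4]
opening: 0.0612
```

Emit:
apply_moves(
  increments=[
    {"grip":0.7,"linear":[0,0,0],"turn":[0,0,0]},
    {"grip":0.8,"linear":[0,0,0],"turn":[0,0,0]},
    {"grip":1.0,"linear":[0,0,0],"turn":[0,0,0]},
    {"grip":1.0,"linear":[0,0,0],"turn":[0,0,0]},
    {"grip":1.0,"linear":[0,0,10],"turn":[0,0,0]},
    {"grip":1.0,"linear":[0,0,35],"turn":[0,0,0]},
    {"grip":1.0,"linear":[0,0,65],"turn":[0,0,0]},
    {"grip":1.0,"linear":[0,0,95],"turn":[0,0,0]},
    {"grip":1.0,"linear":[0,0,112],"turn":[0,0,0]},
    {"grip":1.0,"linear":[0,0,115],"turn":[0,0,0]},
  ],
)

```text
time: 19.7
tool_pos: [0.5374, 0.1369, 0.1759]
tool_rot: [3.141, -0.006, 0.223]
contact_force: [0.4, -0.2, -0.8]
opening: 0.092
```

Emit:
apply_moves(
  increments=[
    {"grip":1.0,"linear":[3,-15,0],"turn":[0,0,0]},
    {"grip":1.0,"linear":[9,-42,0],"turn":[0,0,0]},
    {"grip":1.0,"linear":[15,-70,0],"turn":[0,0,0]},
    {"grip":1.0,"linear":[21,-93,0],"turn":[0,0,0]},
    {"grip":1.0,"linear":[23,-102,0],"turn":[0,0,0]},
    {"grip":1.0,"linear":[23,-102,0],"turn":[0,0,0]},
  ],
)

```text
time: 20.3
tool_pos: [0.5587, 0.0332, 0.1716]
tool_rot: [-3.141, 0.002, 0.221]
contact_force: [-1.0, 0.2, -0.4]
opening: 0.0917
```

```bash
python3 -c "
from h import *
crop('side','s9',170,310,200,330,5)
o=observe();print(o['contact_force'],o['tool_pos'])
"
```

```text
[-0.28357472  0.05143607  0.0281703 ] [0.558606   0.03433968 0.1718328 ]
```

View pics/s9.png

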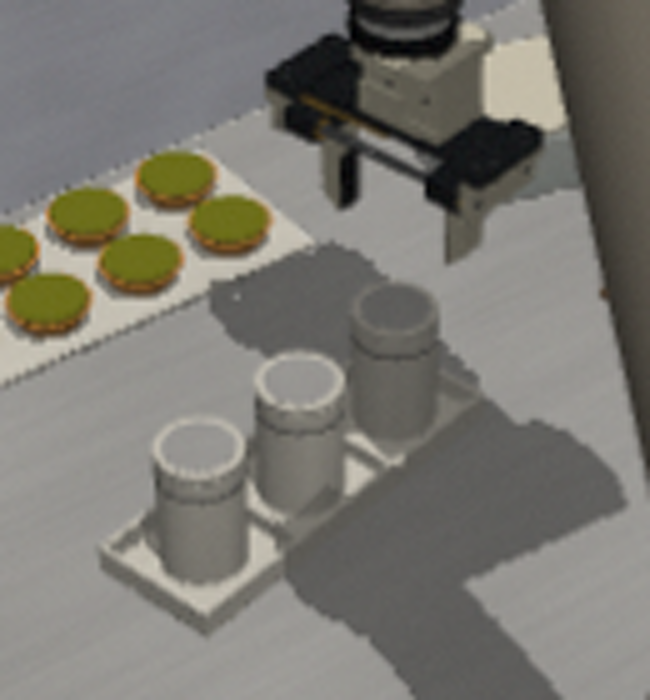

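Both tins stand; gripper is over the right one.

Emit:
apply_moves(
  increments=[
    {"grip":1.0,"linear":[0,0,-20],"turn":[0,0,0]},
    {"grip":1.0,"linear":[0,0,-45],"turn":[0,0,0]},
    {"grip":1.0,"linear":[0,0,-70],"turn":[0,0,0]},
    {"grip":1.0,"linear":[0,0,-93],"turn":[0,0,0]},
    {"grip":1.0,"linear":[0,0,-108],"turn":[0,0,0]},
    {"grip":1.0,"linear":[0,0,-115],"turn":[0,0,0]},
    {"grip":0.75,"linear":[0,0,-115],"turn":[0,0,0]},
    {"grip":0.7,"linear":[0,0,-115],"turn":[0,0,0]},
    {"grip":0.65,"linear":[0,0,-115],"turn":[0,0,0]},
    {"grip":0.6,"linear":[0,0,-115],"turn":[0,0,0]},
  ],
)

```text
time: 21.35
tool_pos: [0.5596, 0.0348, 0.0586]
tool_rot: [3.141, -0.002, 0.223]
contact_force: [0.1, 0.4, 1.0]
opening: 0.0642
```

Emit:
apply_moves(
  increments=[
    {"grip":0.5,"linear":[0,0,0],"turn":[0,0,0]},
    {"grip":0.5,"linear":[0,0,0],"turn":[0,0,0]},
    {"grip":0.5,"linear":[0,0,0],"turn":[0,0,0]},
    {"grip":0.5,"linear":[0,0,0],"turn":[0,0,0]},
  ],
)

```text
time: 21.75
tool_pos: [0.5597, 0.0347, 0.0585]
tool_rot: [3.141, -0.002, 0.223]
contact_force: [0.7, 1.8, 6.7]
opening: 0.0624
```

Emit:
apply_moves(
  increments=[
    {"grip":0.5,"linear":[0,0,4],"turn":[0,0,0]},
    {"grip":0.5,"linear":[0,0,14],"turn":[0,0,0]},
    {"grip":0.5,"linear":[0,0,28],"turn":[0,0,0]},
    {"grip":0.5,"linear":[0,0,42],"turn":[0,0,0]},
    {"grip":0.5,"linear":[0,0,50],"turn":[0,0,0]},
    {"grip":0.5,"linear":[0,0,53],"turn":[0,0,0]},
    {"grip":0.5,"linear":[0,0,53],"turn":[0,0,0]},
    {"grip":0.5,"linear":[0,0,53],"turn":[0,0,0]},
    {"grip":0.5,"linear":[0,0,53],"turn":[0,0,0]},
  ],
)

```text
time: 22.65
tool_pos: [0.5587, 0.0347, 0.1101]
tool_rot: [-3.141, 0.001, 0.223]
contact_force: [0.0, 0.1, -2.1]
opening: 0.0625
```

```bash
python3 -c "
from h import *
o=observe();print(o['contact_force'],o['joint_efforts'][1:3],o['tool_pos'])
crop('side','s10',170,310,200,330,5)
for i in range(4):
  read_camera('side');o=observe();print(o['contact_force'],o['joint_efforts'][1:3])
"
```

```text
[ 0.01634513  0.1139762  -2.13587409] [-50.48419118 -21.98344588] [0.55865477 0.03472007 0.11006502]
[ 0.33578456  0.2490016  -2.59629126] [-50.3211844  -21.91036463]
[ 0.70219287  0.02882588 -2.6862014 ] [-50.27537584 -21.90166175]
[-0.301286    0.36928911 -2.96594574] [-50.24757028 -21.9018352 ]
[ 0.03863296 -0.27914966 -2.84141157] [-50.23189187 -21.90649688]
```

View pics/s10.png

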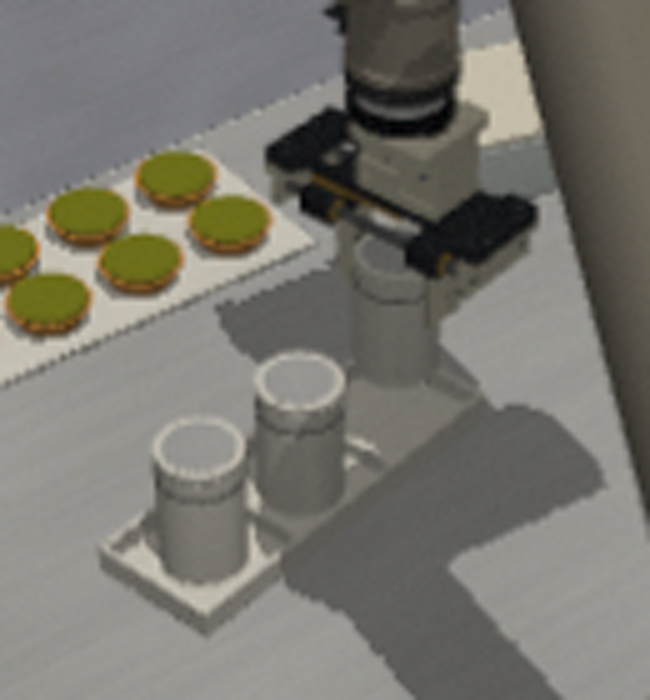

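Right ~2.7 N, light; the left (~5.9 N) is heaviest. I'm returning this one and going back to the left.

Emit:
apply_moves(
  increments=[
    {"grip":0.5,"linear":[0,0,-8],"turn":[0,0,0]},
    {"grip":0.5,"linear":[0,0,-20],"turn":[0,0,0]},
    {"grip":0.5,"linear":[0,0,-32],"turn":[0,0,0]},
    {"grip":0.5,"linear":[0,0,-42],"turn":[0,0,0]},
    {"grip":0.5,"linear":[0,0,-48],"turn":[0,0,0]},
    {"grip":0.5,"linear":[0,0,-51],"turn":[0,0,0]},
    {"grip":0.5,"linear":[0,0,-53],"turn":[0,0,0]},
    {"grip":0.5,"linear":[0,0,-53],"turn":[0,0,0]},
    {"grip":0.5,"linear":[0,0,-53],"turn":[0,0,0]},
  ],
)

```text
time: 23.8
tool_pos: [0.5591, 0.0347, 0.0585]
tool_rot: [3.141, -0.0, 0.223]
contact_force: [-2.9, 0.7, 3.9]
opening: 0.0622
```

Emit:
apply_moves(
  increments=[
    {"grip":0.7,"linear":[0,0,0],"turn":[0,0,0]},
    {"grip":0.8,"linear":[0,0,0],"turn":[0,0,0]},
    {"grip":1.0,"linear":[0,0,0],"turn":[0,0,0]},
    {"grip":1.0,"linear":[0,0,0],"turn":[0,0,0]},
    {"grip":1.0,"linear":[0,0,10],"turn":[0,0,0]},
    {"grip":1.0,"linear":[0,0,35],"turn":[0,0,0]},
    {"grip":1.0,"linear":[0,0,65],"turn":[0,0,0]},
    {"grip":1.0,"linear":[0,0,95],"turn":[0,0,0]},
    {"grip":1.0,"linear":[0,0,112],"turn":[0,0,0]},
    {"grip":1.0,"linear":[0,0,115],"turn":[0,0,0]},
  ],
)

```text
time: 24.8
tool_pos: [0.5605, 0.0347, 0.1759]
tool_rot: [3.14, -0.005, 0.223]
contact_force: [0.4, -0.2, 0.7]
opening: 0.0921
```

Emit:
apply_moves(
  increments=[
    {"grip":1.0,"linear":[-3,15,0],"turn":[0,0,0]},
    {"grip":1.0,"linear":[-9,45,0],"turn":[0,0,0]},
    {"grip":1.0,"linear":[-16,80,0],"turn":[0,0,0]},
    {"grip":1.0,"linear":[-23,115,0],"turn":[0,0,0]},
    {"grip":1.0,"linear":[-30,150,0],"turn":[0,0,0]},
    {"grip":1.0,"linear":[-36,180,0],"turn":[0,0,0]},
    {"grip":1.0,"linear":[-38,193,0],"turn":[0,0,0]},
    {"grip":1.0,"linear":[-38,195,0],"turn":[0,0,0]},
    {"grip":1.0,"linear":[-38,195,0],"turn":[0,0,0]},
  ],
)

```text
time: 25.7
tool_pos: [0.5208, 0.2295, 0.172]
tool_rot: [3.141, 0.001, 0.224]
contact_force: [-0.3, -0.1, -0.3]
opening: 0.0921
```

```bash
python3 -c "
from h import *
crop('side','s11',170,310,200,330,5)
o=observe();print(o['contact_force'],o['tool_pos'])
"
```

```text
[-0.45635291 -0.14787761  0.03955304] [0.52106053 0.2289473  0.17223068]
```

View pics/s11.png

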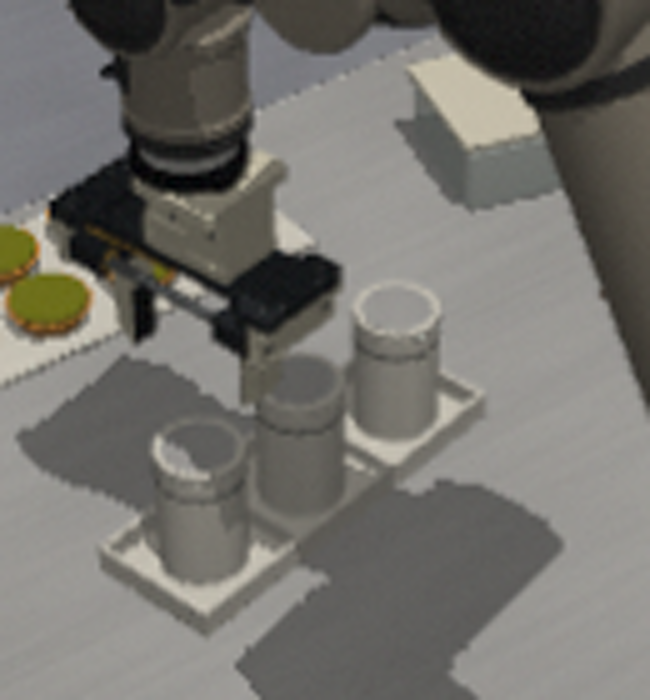

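Emit:
apply_moves(
  increments=[
    {"grip":1.0,"linear":[0,0,-20],"turn":[0,0,0]},
    {"grip":1.0,"linear":[0,0,-45],"turn":[0,0,0]},
    {"grip":1.0,"linear":[0,0,-70],"turn":[0,0,0]},
    {"grip":1.0,"linear":[0,0,-93],"turn":[0,0,0]},
    {"grip":1.0,"linear":[0,0,-108],"turn":[0,0,0]},
    {"grip":1.0,"linear":[0,0,-115],"turn":[0,0,0]},
    {"grip":0.75,"linear":[0,0,-115],"turn":[0,0,0]},
    {"grip":0.7,"linear":[0,0,-115],"turn":[0,0,0]},
    {"grip":0.65,"linear":[0,0,-115],"turn":[0,0,0]},
    {"grip":0.6,"linear":[0,0,-115],"turn":[0,0,0]},
  ],
)

```text
time: 26.75
tool_pos: [0.5216, 0.2298, 0.0586]
tool_rot: [-3.142, -0.002, 0.223]
contact_force: [0.5, -0.8, 0.1]
opening: 0.0643
```

Emit:
apply_moves(
  increments=[
    {"grip":0.5,"linear":[0,0,0],"turn":[0,0,0]},
    {"grip":0.5,"linear":[0,0,0],"turn":[0,0,0]},
    {"grip":0.5,"linear":[0,0,0],"turn":[0,0,0]},
    {"grip":0.5,"linear":[0,0,0],"turn":[0,0,0]},
    {"grip":0.5,"linear":[0,0,4],"turn":[0,0,0]},
    {"grip":0.5,"linear":[0,0,14],"turn":[0,0,0]},
    {"grip":0.5,"linear":[0,0,28],"turn":[0,0,0]},
    {"grip":0.5,"linear":[0,0,44],"turn":[0,0,0]},
    {"grip":0.5,"linear":[0,0,60],"turn":[0,0,0]},
    {"grip":0.5,"linear":[0,0,76],"turn":[0,0,0]},
  ],
)

```text
time: 27.75
tool_pos: [0.5206, 0.2297, 0.1342]
tool_rot: [3.142, 0.001, 0.223]
contact_force: [0.7, -0.2, -6.0]
opening: 0.0625
```

Emit:
apply_moves(
  increments=[
    {"grip":0.5,"linear":[0,0,16],"turn":[0,0,0]},
    {"grip":0.5,"linear":[0,0,32],"turn":[0,0,0]},
    {"grip":0.5,"linear":[0,0,48],"turn":[0,0,0]},
    {"grip":0.5,"linear":[0,0,62],"turn":[0,0,0]},
    {"grip":0.5,"linear":[0,0,71],"turn":[0,0,0]},
    {"grip":0.5,"linear":[0,0,75],"turn":[0,0,0]},
    {"grip":0.5,"linear":[0,0,76],"turn":[0,0,0]},
    {"grip":0.5,"linear":[0,0,76],"turn":[0,0,0]},
    {"grip":0.5,"linear":[0,0,76],"turn":[0,0,0]},
    {"grip":0.5,"linear":[0,0,76],"turn":[0,0,0]},
  ],
)

```text
time: 28.75
tool_pos: [0.5208, 0.2296, 0.2091]
tool_rot: [3.142, 0.001, 0.223]
contact_force: [0.2, 0.3, -6.3]
opening: 0.0625
```

```bash
python3 -c "
from h import *
crop('side','s12',120,310,180,400,3.1)
im=read_camera('top');cv2.imwrite('pics/t12.png',im[:,:,::-1])
for i in range(6):
  read_camera('side');o=observe();print(o['contact_force'],o['tool_pos'],o['opening'],abs(o['qvel']).max())
"
```

```text
[ 0.38901878  0.05606255 -5.52350632] [0.52099115 0.22969078 0.20942959] 0.06231625553079698 0.003317267886276258
[ 0.06351524 -0.3315995  -6.06289554] [0.52102684 0.22969503 0.20953144] 0.06267007631930628 0.0018387277310689403
[-0.19330516 -0.72465144 -5.49539487] [0.52103947 0.22972102 0.20960728] 0.0622518448639272 0.003158154897057579
[ 0.66529081 -0.53983385 -6.21649802] [0.52104795 0.22972514 0.2096492 ] 0.06231997650676081 0.002159411140182553
[ 0.36446589  0.55325662 -5.92528957] [0.52107586 0.22972299 0.20969061] 0.06239677059994079 0.0018229323043007079
[-0.72060903  0.63512576 -5.96546956] [0.52108237 0.22972236 0.20972825] 0.06196440952884265 0.0014440537003069269
```

View pics/s12.png

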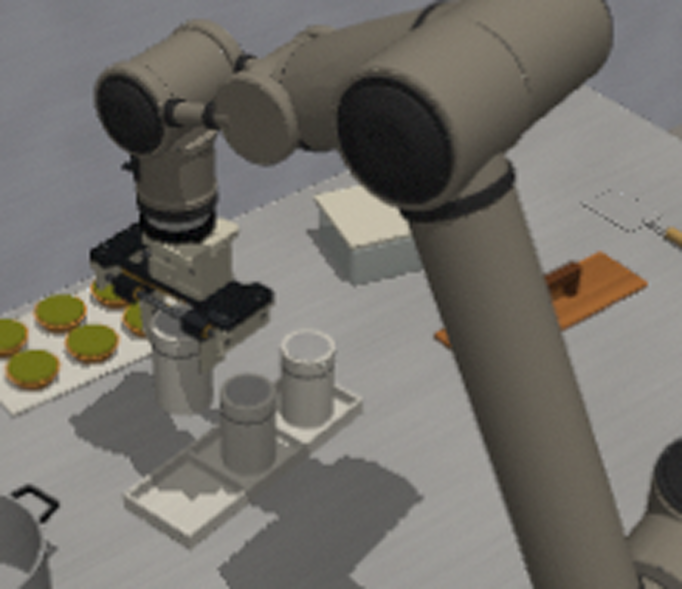

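View pics/t12.png

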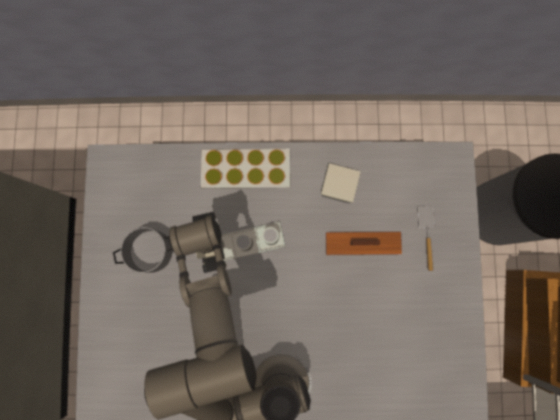

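The left tin is held upright and still with its bottom at about 0.155 m. The other two stand in their compartments, the board is flat and the bystanders haven't moved, so I'm handing in.

```bash
python3 -c "
from cell import *
print(hand_in())"
```

```text
the job is handed in; nothing more can be done
None
```

The job is handed in, and the arm is holding the left tin, which is the heaviest. I moved the board to the free counter on the right. Then I hefted the tins from left to right, about 5 cm each, and set each back in its own compartment.

- **Weights:** at the wrist the left tin read about 5.9 N, the middle about 2.3 N and the right about 2.7 N.
- **Last checks:** by arm position the left tin's bottom is about 15.5 cm above the counter. It is upright and still, with a 62 mm grip and a joint speed of at most 0.003 rad/s. In the pictures the other two tins stand upright in their compartments, the board lies flat and released, and the pot, tub and spatula have not visibly moved. About 29 s of the 72 s were used.
- **Disagreements:** the two cameras differed by about 6 mm in y, so I used values between them, and every grasp closed properly on the tin. By those measurements the right tin stands about 7 mm from the centre of its compartment, inside the 3 cm limit. I put it back where I found it.

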